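# Put the pressing block and stapler away and shut the cabinet

## Robot

A 6-joint arm with a two-finger parallel gripper is mounted at the origin on the work surface. World frame = base frame: x ahead of the robot, y to its left, z up, the work surface at z = 0. Lengths are in m, angles in rad, forces in N, time in s.
With the tool pointing down it reaches from about 0.25 to 0.775 m from the base axis. Payload 4 kg.
Tool frame: the origin (TCP) lies at the very end of the fingers, on their centre line; the grasp point (between the pads) lies 19 mm behind it (robot.pinch_z is the distance from the TCP to the grasp point, in m); z points along the fingers, y is the line along which they close (so a half turn about z gives the same grasp; the last joint's range is limited). The gripper opens to 94 mm and grips with 3 to 60 N. Pads are 16 mm wide; open, the fingers measure 119 mm over their backs; the gripper's body (75 mm by 177 mm) begins 78 mm behind the grasp point.
Start: joints at [1.136, 0.087, 1.371, -0, 1.684, -0.103], TCP at [0.179, 0.52, 0.206] pointing down, gripper open.
Joint ranges: [-3.1, 3.1], [-0.76, 2.03], [0.27, 2.55], [-1.08, 4.22], [0.17, 2.65], [-2.57, 2.57]. Speed limits (rad/s): [2.79, 2.79, 3.14, 3.14, 3.14, 3.14].

## Interface

Orientations are given as [roll, pitch, yaw] about the fixed x, y, z axes, in that order (R = Rz(yaw) Ry(pitch) Rx(roll)).
In Python, from bench import robot gives the robot as it stands.
- The arm moves only by the tool arm_command, never from a script. Its argument "targets" is one flat list of numbers, 7 for each row, row after row: the turn, a rotation vector about the tool's x, y, z in degrees, then the shift along the tool's x, y, z in mm, then the closure, from -1 (fully open) to 1 (shut). In form: [ax, ay, az, x, y, z, hand, ax, ay, az, x, y, z, hand, ...]. A call has 1 to 20 rows; each row is the pose to reach, as a shift and turn from the pose commanded when the call began, along the tool's axes at that moment; what a row does not reach only later rows make up. A row lasts 1/10 s, in which the tool goes at most 50 mm and 8.59 degrees, less where a joint would pass 70% of its speed; a pose out of reach is approached as far as the arm can. A call with a gripper value outside its range is refused whole. The fingers move at their own pace and stop on an object; the grip force is fixed at half the most. Time passes only in rows, so rows that repeat a pose let the fingers close. It gives the time, the measured TCP pose, the force, the opening and the grip force at its end, in the units of the state.
- robot.get_obs(): the state, without advancing time (a new reading comes with each control period).
- robot.snapshot(name): name is "side" or "top" or "wrist"; returns a dict with "color" (420x560x3 uint8, red, green, blue), "range_z" (420x560 float32, m along the optical axis (not along the pixel's ray), 0 where there is no reading), "fx", "fy", "cx", "cy" (pixels), "dist_coeffs" ([k1, k2, p1, p2, k3] as OpenCV has them; the pictures are not rectified), "T" (4x4, takes a point from camera to world coordinates); the wrist camera has in their place "T_tool_cam" (4x4, takes a point from camera to tool coordinates, whose origin is the TCP and whose axes are the flange's). Camera axes: x right, y down, z forward; pixel columns grow to the right and rows downward; lengths in m; the calibration is good to about 2 mm. A picture is of the moment at which its call begins: read the wrist's pose just before it.
- robot.close_job(): hands the job in; it is judged then, once.
The state is a dict: "time": time; "joint_positions": joint angles; "qvel": joint speeds; "joint_torque": joint torques, N m; "tool_pos": TCP position; "ee_rot": TCP orientation; "wrist_force": force on the tool from outside, world axes, zero at the start; "wrist_torque": the same for the moment, N m; "width": finger opening in m; "finger_force": force on a finger pad.
Only numpy, scipy, OpenCV 4.12 (cv2) and the standard library are available. Lean on these libraries where they do the work, as an engineer would, in place of code of your own. Each camera call takes 0.05 s, during which the arm holds its last target. There are 200 camera calls.

## Task

Tidy the cutting table: lay the plain wooden pressing block and the hand stapler in the small cabinet's open drawer, one flat in each of its two bays, the way up that they now lie. Then push the drawer fully home, and after that swing the cabinet's door shut until it seats on its catch. Leave everything else standing where it is.

Things in the scene. Friction and masses are not known exactly. Their poses are not given: they have to be found in the camera images.
- clapper: Wooden pressing block: plain solid pale wood, 140 long x 48 wide x 36 mm high, straight sides and half-round ends (seen from above), about 0.2 kg, lying on the table. No post or arm on it. Origin: centre of its underside; x along its length, z up.
- stapler: Desk hand stapler, grey metal body on a steel base: base 135 long x 30 wide x 8 mm, body above it 28 mm wide, its dark lever on top; 49 mm high in all, about 0.35 kg. Lies on its base. Origin: centre of its underside; x along its length towards the nose, z up. Grip it across the 30 mm width.
- cabinet: Small plywood storage cabinet, fixed to the table, 257 wide (y) x 245 deep (x) x 165 mm high, front facing the robot. Origin: on the table at the middle of the lower front edge; x points into the cabinet, y along its front to the left as the robot sees it, z up. Top board from 153 to 165 mm up, a fixed tin on its rear rises to 195 mm; open paper shelf below the drawer.
- drawer_in (a point): Centre of the drawer's inner floor, 92 mm up; axes as the cabinet's. Inside 195 long, 212 wide (y), walls 48 high; a rib 6 wide and 8 mm high along the middle (y = 0) parts it into a left and a right bay. What lies in it must be under 58 mm high. The inside reaches from cabinet x = 14 mm minus the opening to 195 mm beyond; what lies at cabinet x > 0 is under the cabinet's top.
- drawer_front (a point): Middle of the outer (robot-side) face of the drawer's front board, 20 mm above the drawer's floor, a good place to push. The board is 12 mm thick, 226 mm wide, from 6 mm below to 50 mm above the drawer's floor (36 mm in the middle, where an 80 mm wide finger notch is cut). No handle.
- drawer (a joint): Drawer opening in m: 0 = fully home (front board 2 mm behind the cabinet's front edge), up to 0.21 = pulled out towards the robot (-x of the cabinet). Starts at 0.175 to 0.205. It slides with about 1 N friction and stays where it is left; it has no catch.
- door (a joint): Door angle in rad: 0 = shut over the cabinet's front, growing as it swings out towards the robot and on to the left, at most 2.1. Starts at 1.62 to 1.9, standing out left of the drawer. Hinge upright, light (0.06 N m). A sprung roller catch resists from 0.06 to 0.03 rad with about 5 N at the free edge; below about 0.025 rad it pulls the door in and holds it at 0.
- door_hinge (a point): Point on the door's upright hinge axis, 112 mm up, at the left end of the cabinet's front (cabinet x 0, y 128.5 mm). Door: 255 wide from here, 12 thick, from 62 to 162 mm up, no handle. Shut, it runs along cabinet -y, its outer face 14 mm in front of the axis. This point's axes turn with the door: -y runs to its free edge, -x points out of its outer face.
- door_edge (a point): Free upright edge of the door, on its outer face (the face that looks to the robot when shut), at mid height.
- presser: Bystander: wooden point presser, of the same pale wood: base 135 x 45 x 18 mm with a post that carries a narrow arm 125 x 22 mm above it, 70 mm high in all. Origin: centre of its underside. Leave it.
- reel: Bystander: upright thread reel, pale thread, 48 mm diameter, 58 mm high. Origin: centre of its underside.
- reel2: Bystander: upright thread reel, dark thread, 48 mm diameter, 50 mm high, on the robot's side of the cabinet; the door and the drawer pass over it. Origin: centre of its underside.
- weight: Bystander: steel pattern weight, 66 mm diameter disc 22 mm high with a knob, 42 mm high in all, on the robot's side of the cabinet; the door and the drawer pass over it. Origin: centre of its underside.
- chalk_tin: Bystander: small flat round tin, 60 mm diameter, 24 mm high, on the table left of the drawer; the door passes over it. Origin: centre of its underside.
Things that resemble listed ones, but are neither listed nor needed, are in the scene too. Leave any yellow look-alike of the clapper alone.

How it is judged:
On the way, in this order (a step that is already met when the one before it is completed fails the run):
1. the pressing block and the stapler lie flat in the drawer, one in each bay, let go (x of clapper in the frame of drawer_in between -0.08 and 0.08 m and y of clapper in the frame of drawer_in between -0.09 and 0.09 m and z of clapper in the frame of drawer_in between -0.006 and 0.007 m and angle between each of clapper, stapler's own z axis and vertical below 0.12 rad and x of stapler in the frame of drawer_in between -0.08 and 0.08 m and y of stapler in the frame of drawer_in between -0.09 and 0.09 m and z of stapler in the frame of drawer_in between -0.006 and 0.007 m and ((y of clapper in the frame of drawer_in above 0.02 m and y of stapler in the frame of drawer_in below -0.02 m) or (y of clapper in the frame of drawer_in below -0.02 m and y of stapler in the frame of drawer_in above 0.02 m)) and contact force between the fingers and clapper below 0.2 N and contact force between the fingers and stapler below 0.2 N), for 0.2 s.
2. the drawer is fully home with both in it (x of clapper in the frame of drawer_in between -0.08 and 0.08 m and y of clapper in the frame of drawer_in between -0.09 and 0.09 m and z of clapper in the frame of drawer_in between -0.006 and 0.007 m and angle between each of clapper, stapler's own z axis and vertical below 0.12 rad and x of stapler in the frame of drawer_in between -0.08 and 0.08 m and y of stapler in the frame of drawer_in between -0.09 and 0.09 m and z of stapler in the frame of drawer_in between -0.006 and 0.007 m and ((y of clapper in the frame of drawer_in above 0.02 m and y of stapler in the frame of drawer_in below -0.02 m) or (y of clapper in the frame of drawer_in below -0.02 m and y of stapler in the frame of drawer_in above 0.02 m)) and value of joint drawer below 0.006 m), for 0.2 s.
3. the door is shut on its catch (value of joint door below 0.015 rad and value of joint drawer below 0.006 m), for 0.2 s.
At the end, for the whole second after the job is handed in: Block and stapler rest in the drawer, one per bay (origins 20 to 90 mm either side of the rib), on its floor within 7 mm, upright within 0.12 rad and at least 17 mm inside its ends; drawer within 6 mm of home; door within 0.015 rad of shut on its catch (all of step 1 and all of step 3 and linear speed of each of clapper, stapler below 0.02 m/s); the robot touches nothing.
It fails at once if the door is swung in while the drawer still stands open (value of joint door below 1.3 rad and value of joint drawer above 0.025 m).
It fails at once if the point presser is shifted by over 30 mm or tipped over 0.3 rad (distance of presser from where it was at the start of the episode above 0.03 m or angle between presser's own z axis and vertical above 0.3 rad).
It fails at once if a thread reel is shifted by over 30 mm or tipped over 0.3 rad (distance of any of reel, reel2 from where it was at the start of the episode above 0.03 m or angle between any of reel, reel2's own z axis and vertical above 0.3 rad).
It fails at once if the pattern weight is shifted by over 30 mm or tipped over 0.3 rad (distance of weight from where it was at the start of the episode above 0.03 m or angle between weight's own z axis and vertical above 0.3 rad).
It fails at once if the small round tin is shifted by over 30 mm or tipped over 0.3 rad (distance of chalk_tin from where it was at the start of the episode above 0.03 m or angle between chalk_tin's own z axis and vertical above 0.3 rad).
It also fails if it takes over 72 s, if anything falls off the work surface, if the arm or the gripper's body presses on something with over 40 N, if the wrist force passes 120 N, or if a joint passes its speed limit or range.

## Working session

There is one attempt and no reset: what is moved stays moved. The work goes in short steps, Python scripts to look and compute and a tool call to move; the robot and the scene stay as the last step left them, time stands still between calls to the robot, and variables do not carry over. Pictures are saved under pics/ and viewed, at most 10 in all, crops included, and the job is handed in when it is done.

Besides the shell and the picture viewer there is one more tool, called after ">>>" as name(argument=value, ...) on one line, values as JSON. arm_command: Moves the arm, as the interface text tells. Its arguments: {"type":"object","properties":{"targets":{"type":"array"}},"required":["targets"]}

```bash
mkdir -p pics; cat > h.py <<'E'
import numpy as np,cv2,pickle
from bench import robot
from scipy.spatial.transform import Rotation as Rn
def snap(n):
    o=robot.get_obs(); s=robot.snapshot(n)
    if n=='wrist':
        T=np.eye(4);T[:3,:3]=Rot(o);T[:3,3]=o['tool_pos'];s['T']=T@np.array(s['T_tool_cam'])
    pickle.dump(s,open(f'/tmp/{n}.pkl','wb'));return s
def Rot(o):
    r=np.array(o['ee_rot']);return r if r.shape==(3,3) else Rn.from_euler('xyz',r).as_matrix()
def cloud(s):
    K=np.array([[s['fx'],0,s['cx']],[0,s['fy'],s['cy']],[0,0,1]])
    u,v=np.meshgrid(np.arange(560.),np.arange(420.))
    p=cv2.undistortPoints(np.stack([u,v],-1).reshape(-1,1,2),K,np.array(s['dist_coeffs'])).reshape(420,560,2)
    z=s['range_z'];P=np.dstack([p*z[...,None],z]);T=np.array(s['T'])
    W=P@T[:3,:3].T+T[:3,3];W[z==0]=np.nan;return W
E
python3 - <<'E'
from h import *
a=snap('top');b=snap('side')
print(robot.get_obs())
cv2.imwrite('pics/top.png',cv2.resize(a['color'][...,::-1],(800,600)))
cv2.imwrite('pics/side.png',cv2.resize(b['color'][...,::-1],(800,600)))
E
```

```text
{'time': 0.1, 'joint_positions': array([ 1.13587594e+00,  8.78645052e-02,  1.37206659e+00, -2.80674208e-05,
        1.68361807e+00, -1.03071090e-01]), 'qvel': array([ 5.66857273e-04, -2.40073046e-03, -3.53850219e-03, -9.25798508e-05,
       -2.25347661e-04,  2.68340235e-04]), 'joint_torque': array([ 1.79206072e-03, -3.41250122e+01, -3.03303301e+01,  7.19632977e-02,
        3.03602626e-02, -8.56782344e-05]), 'tool_pos': array([0.17897622, 0.51954558, 0.20444883]), 'ee_rot': array([-3.13964366e+00, -1.73555125e-04,  2.80974005e+00]), 'wrist_force': array([ 0.66755492, -1.07445238,  0.91296969]), 'wrist_torque': array([ 0.01276485, -0.00990738,  0.01922867]), 'finger_force': 0.0, 'width': 0.09401820107062955}
```

View pics/top.png

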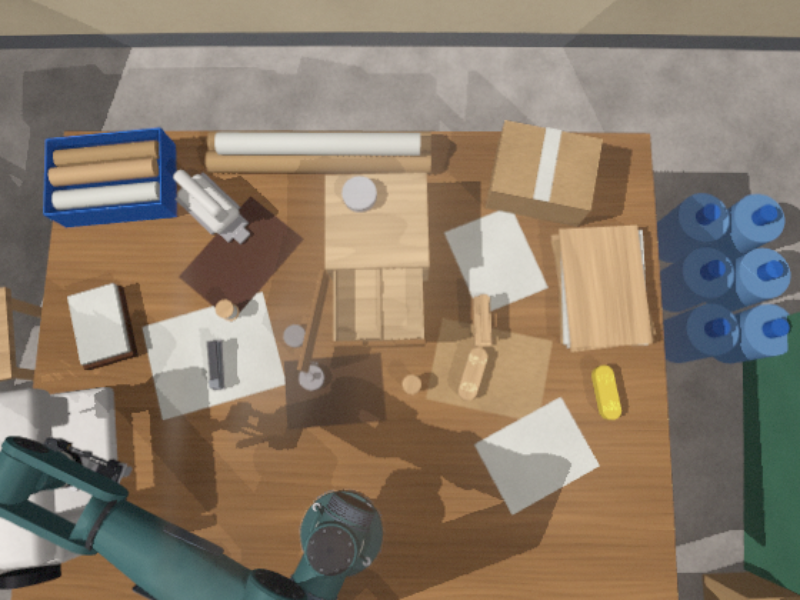

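View pics/side.png

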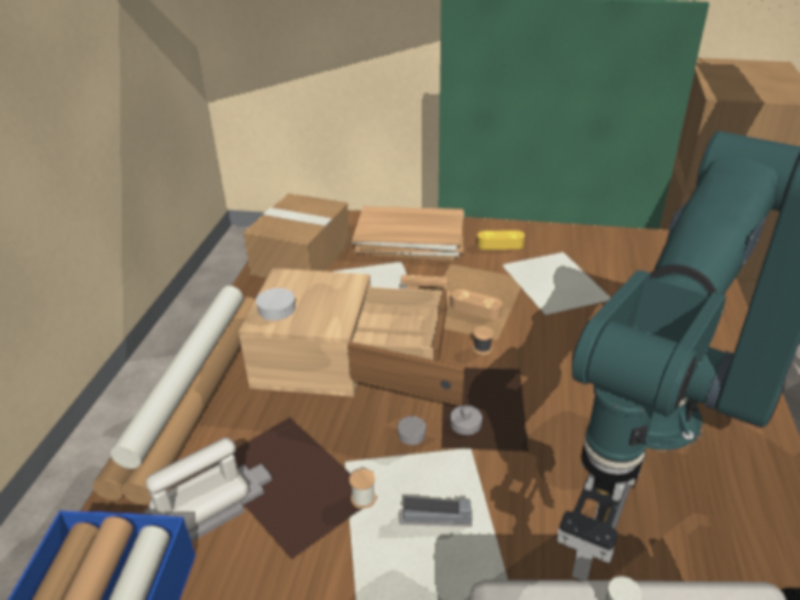

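The top view shows the cabinet at (375,220), the open drawer at (380,305), the door at (318,320), the stapler at (215,365) on white paper, two pale wood items at (483,318) and (473,373), reels at (225,310) and (411,384), the weight at (311,377) and the tin at (294,335). I'll enlarge this area and print world points.

```bash
python3 - <<'E'
from h import *
s=pickle.load(open('/tmp/top.pkl','rb'));W=cloud(s)
c=s['color'][175:305,110:400,::-1]
cv2.imwrite('pics/topc.png',cv2.resize(c,(800,359),interpolation=cv2.INTER_CUBIC))
f=.7
for n,(u,v) in dict(stap=(215,365),reel=(225,310),woodA=(483,318),woodA2=(483,300),woodB=(473,373),woodB2=(470,390),woodB3=(478,355),reel2=(411,384),weight=(311,377),tin=(294,335),doorfree=(307,366),doorh=(325,270),cabFL=(327,262),cabFR=(428,264),cabRR=(426,176),cabRL=(327,176),frontL=(337,342),frontR=(423,342),floorL=(360,300),floorR=(405,300)).items():
    u0,v0=int(u*f),int(v*f);print(n,np.round(np.nanmedian(W[v0-1:v0+2,u0-1:u0+2].reshape(-1,3),0),3))
Z=W[...,2]
def blob(x0,x1,y0,y1,z0,z1):
    m=(W[...,0]>x0)&(W[...,0]<x1)&(W[...,1]>y0)&(W[...,1]<y1)&(Z>z0)&(Z<z1)
    p=W[m][:,:2].astype(np.float32);r=cv2.minAreaRect(p);return len(p),np.round(r[0],3),np.round(r[1],3),round(r[2],1),np.round(np.median(W[m][:,2]),3)
np.save('/tmp/W.npy',W)
E
```

```text
stap [0.42  0.338 0.041]
reel [0.562 0.317 0.057]
woodA [ 0.548 -0.358  0.067]
woodA2 [ 0.593 -0.359  0.066]
woodB [ 0.407 -0.335  0.033]
woodB2 [ 0.362 -0.327  0.034]
woodB3 [ 0.455 -0.346  0.036]
reel2 [ 0.378 -0.172  0.047]
weight [0.394 0.087 0.04 ]
tin [0.503 0.141 0.025]
doorfree [0.414 0.086 0.116]
doorh [0.649 0.045 0.152]
cabFL [0.671 0.039 0.163]
cabFR [ 0.667 -0.212  0.162]
cabRR [ 0.896 -0.207  0.164]
cabRL [0.954 0.068 0.008]
frontL [0.472 0.012 0.139]
frontR [ 0.475 -0.203  0.14 ]
floorL [ 0.585 -0.039  0.092]
floorR [ 0.586 -0.156  0.093]
```

View pics/topc.png

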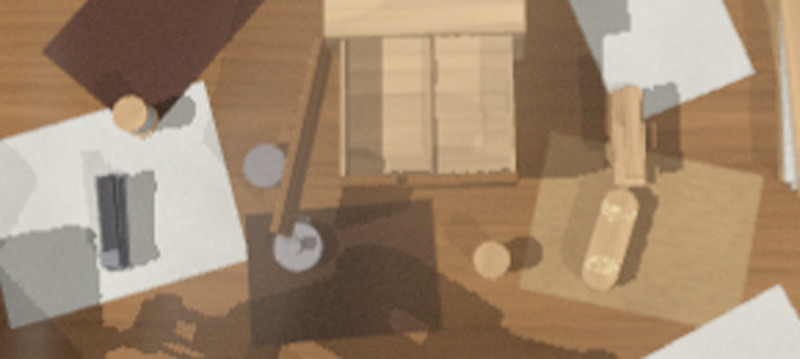

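Crop: clapper (plain, half-round ends) at (610,240), presser with its arm at (627,135), stapler at (115,220) with the nose probably at the lower end, door edge near (282,232), drawer front edge from (342,177) to (517,183). Now to fit the poses.

```bash
python3 - <<'E'
from h import *
W=np.load('/tmp/W.npy');Z=W[...,2]
def blob(n,x0,x1,y0,y1,z0,z1):
    m=(W[...,0]>x0)&(W[...,0]<x1)&(W[...,1]>y0)&(W[...,1]<y1)&(Z>z0)&(Z<z1)
    p=W[m];r=cv2.minAreaRect(p[:,:2].astype(np.float32))
    d=np.linalg.svd(p[:,:2]-p[:,:2].mean(0),full_matrices=False)[2][0]
    print(n,len(p),'c',np.round(r[0],4),'sz',np.round(r[1],4),'ang',round(r[2],1),'z',np.round(np.median(p[:,2]),3),'pca',np.round(np.degrees(np.arctan2(d[1],d[0])),1))
blob('clapper',.30,.50,-.40,-.28,.028,.042)
blob('presserarm',.48,.66,-.42,-.30,.055,.08)
blob('presserbase',.46,.66,-.44,-.28,.012,.025)
blob('stapler',.33,.51,.28,.40,.025,.06)
blob('staplerall',.33,.51,.28,.40,.012,.06)
blob('staplerbase',.33,.51,.28,.40,.004,.02)
blob('cabtop',.6,.93,-.25,.1,.158,.17)
blob('doortop',.36,.66,.042,.13,.155,.17)
blob('drwall',.43,.645,-.25,.035,.132,.15)
blob('frontboard',.43,.49,-.25,.035,.12,.15)
m=(W[...,0]>.33)&(W[...,0]<.51)&(W[...,1]>.28)&(W[...,1]<.40)
for x in np.arange(.34,.5,.01):
    k=m&(abs(W[...,0]-x)<.005)&(Z>.012)
    if k.any(): print(round(x,3),np.round([Z[k].max(),W[k][:,1].min(),W[k][:,1].max()],3))
E
```

```text
clapper 427 c [ 0.4044 -0.3345] sz [0.0484 0.1401] ang 72.4 z 0.035 pca 162.4
presserarm 208 c [ 0.5469 -0.3632] sz [0.1246 0.0228] ang 2.3 z 0.068 pca -178.2
presserbase 184 c [ 0.5509 -0.3806] sz [0.1424 0.0811] ang 1.7 z 0.018 pca -177.7
stapler 281 c [0.4199 0.343 ] sz [0.1226 0.0304] ang 6.4 z 0.042 pca -173.1
staplerall 316 c [0.4198 0.3383] sz [0.1238 0.0396] ang 6.4 z 0.041 pca -172.8
staplerbase 213 c [0.4207 0.3401] sz [0.1178 0.1764] ang 89.3 z 0.006 pca -176.1
cabtop 3962 c [ 0.7542 -0.0729] sz [0.291  0.2808] ang 2.4 z 0.164 pca 118.4
doortop 247 c [0.5254 0.0715] sz [0.0137 0.2557] ang 79.3 z 0.161 pca 169.4
drwall 288 c [ 0.5544 -0.0932] sz [0.183  0.2244] ang 1.0 z 0.14 pca -86.9
frontboard 260 c [ 0.4778 -0.0944] sz [0.0275 0.2246] ang 2.0 z 0.138 pca -88.5
0.36 [0.046 0.323 0.35 ]
0.37 [0.054 0.321 0.351]
0.38 [0.05  0.324 0.353]
0.39 [0.045 0.326 0.354]
0.4 [0.045 0.317 0.355]
0.41 [0.046 0.329 0.354]
0.42 [0.05  0.328 0.355]
0.43 [0.047 0.329 0.357]
0.44 [0.052 0.332 0.36 ]
0.45 [0.052 0.333 0.359]
0.46 [0.051 0.333 0.36 ]
0.47 [0.056 0.335 0.363]
0.48 [0.054 0.339 0.365]
```

```bash
cat >> h.py <<'E'
def go(x,y,z,yaw):
    o=robot.get_obs();R=Rot(o);T=Rn.from_euler('xyz',[np.pi,0,np.radians(yaw)]).as_matrix()
    rv=np.degrees(Rn.from_matrix(R.T@T).as_rotvec());d=R.T@(np.array([x,y,z])-o['tool_pos'])*1000
    print('turn',np.round(rv,1),'shift',np.round(d,1),'rows',np.round(max(np.linalg.norm(d)/50,np.linalg.norm(rv)/8.59),1))
E
python3 - <<'E'
from h import *
go(.42,.342,.16,187)
W=np.load('/tmp/W.npy');Z=W[...,2]
# cabinet top, exclude door; front edge per y
for y in (-.19,-.15,-.1,-.05,0,.02):
    k=(abs(W[...,1]-y)<.008)&(Z>.155)&(Z<.17)&(W[...,0]<.92)
    f=(abs(W[...,1]-y)<.008)&(Z>.115)&(Z<.15)&(W[...,0]<.5)&(W[...,0]>.42)
    print(y,np.round([W[k][:,0].min(),W[k][:,0].max()],3),np.round([W[f][:,0].min(),W[f][:,0].max()],3) if f.any() else '')
for x in (.7,.75,.8,.85):
    k=(abs(W[...,0]-x)<.008)&(Z>.155)&(Z<.17)&(W[...,1]<.1)&(W[...,1]>-.25);print(x,np.round([W[k][:,1].min(),W[k][:,1].max()],3))
for x in (.52,.56,.6,.63):
    k=(abs(W[...,0]-x)<.008)&(Z>.132)&(Z<.148)&(W[...,1]<.04)&(W[...,1]>-.25);q=np.sort(W[k][:,1]);print(x,np.round([q[0],q[-1]],3))
E
```

```text
turn [ -0.1  -0.  -26. ] shift [-285.7  -89.2   44.6] rows 6.1
-0.19 [0.657 0.902] [0.467 0.478]
-0.15 [0.655 0.904] [0.466 0.478]
-0.1 [0.072 0.897] [0.464 0.475]
-0.05 [0.097 0.9  ] [0.463 0.474]
0 [-0.116  0.896] [0.461 0.473]
0.02 [0.074 0.895] [0.46  0.498]
0.7 [-0.212  0.04 ]
0.75 [-0.212  0.042]
0.8 [-0.212  0.044]
0.85 [-0.208  0.046]
0.52 [-0.203  0.016]
0.56 [-0.203  0.018]
0.6 [-0.199  0.018]
0.63 [-0.199  0.02 ]
```

>>> arm_command(targets=[0, 0, -26, -286, -89, 45, -1, 0, 0, -26, -286, -89, 45, -1, 0, 0, -26, -286, -89, 45, -1, 0, 0, -26, -286, -89, 45, -1, 0, 0, -26, -286, -89, 45, -1, 0, 0, -26, -286, -89, 45, -1, 0, 0, -26, -286, -89, 45, -1, 0, 0, -26, -286, -89, 45, -1, 0, 0, -26, -286, -89, 45, -1])

```text
time: 1.0
tool_pos: [0.4198, 0.3433, 0.1603]
ee_rot: [3.141, -0.001, -3.02]
wrist_force: [-0.4, 0.2, 0.2]
width: 0.0941
finger_force: 0.0
```

```bash
python3 - <<'E'
from h import *
s=snap('wrist');o=robot.get_obs();print(o['tool_pos'],np.degrees(o['ee_rot']))
cv2.imwrite('pics/w1.png',s['color'][...,::-1])
W=cloud(s);Z=W[...,2]
for z0,z1 in((.004,.014),(.014,.035),(.035,.06)):
    m=(W[...,0]>.33)&(W[...,0]<.51)&(W[...,1]>.29)&(W[...,1]<.40)&(Z>z0)&(Z<z1);p=W[m]
    if len(p)>20:print(z0,len(p),cv2.minAreaRect(p[:,:2].astype(np.float32)),np.median(p[:,2]))
E
```

```text
[0.41948657 0.34377802 0.16067038] [ 1.79946831e+02 -3.01504658e-02 -1.72930197e+02]
0.004 103 ((0.4215781092643738, 0.3501814603805542), (0.1693444401025772, 0.10351646691560745), 6.753323078155518) 0.008741460910082266
0.014 281 ((0.41959208250045776, 0.3454551696777344), (0.12175390124320984, 0.027868865057826042), 7.069901943206787) 0.02952373037822792
0.035 2747 ((0.4228154420852661, 0.34602370858192444), (0.12333080172538757, 0.027124959975481033), 7.609106540679932) 0.04589582641393458
```

View pics/w1.png

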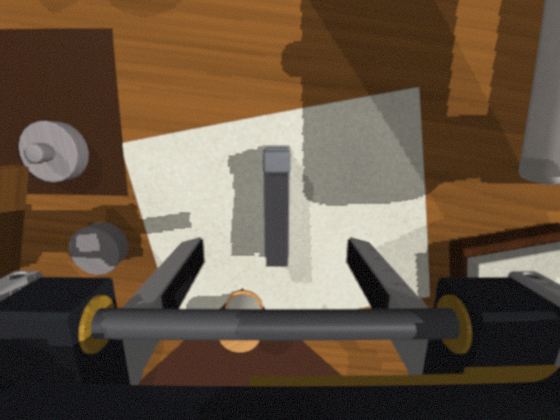

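The wrist view shows the stapler at (276,205), centred between the fingers. I'll descend and grip it.

>>> arm_command(targets=[0, 0, 0, 0, 0, 40, -1, 0, 0, 0, 0, 0, 80, -1, 0, 0, 0, 0, 0, 115, -1, 0, 0, 0, 0, 0, 135, -1, 0, 0, 0, 0, 0, 148, -1, 0, 0, 0, 0, 0, 148, -1, 0, 0, 0, 0, 0, 148, 1, 0, 0, 0, 0, 0, 148, 1, 0, 0, 0, 0, 0, 148, 1, 0, 0, 0, 0, 0, 148, 1, 0, 0, 0, 0, 0, 148, 1, 0, 0, 0, 0, 0, 148, 1, 0, 0, 0, 0, 0, 148, 1, 0, 0, 0, 0, 0, 148, 1])

```text
time: 2.45
tool_pos: [0.4206, 0.3427, 0.0124]
ee_rot: [3.142, -0.0, -3.02]
wrist_force: [-0.1, -0.0, -0.6]
width: 0.0337
finger_force: 0.0
```

>>> arm_command(targets=[0, 0, 0, 0, 0, 0, 1, 0, 0, 0, 0, 0, 0, 1, 0, 0, 0, 0, 0, 0, 1, 0, 0, 0, 0, 0, 0, 1, 0, 0, 0, 0, 0, -20, 1, 0, 0, 0, 0, 0, -50, 1, 0, 0, 0, 0, 0, -90, 1, 0, 0, 0, 0, 0, -130, 1, 0, 0, 0, 0, 0, -170, 1, 0, 0, 0, 0, 0, -208, 1, 0, 0, 0, 0, 0, -208, 1, 0, 0, 0, 0, 0, -208, 1])

```text
time: 3.65
tool_pos: [0.4206, 0.3424, 0.2201]
ee_rot: [-3.141, 0.0, -3.02]
wrist_force: [-0.4, 0.0, -2.6]
width: 0.028
finger_force: 30.0
```

```bash
python3 - <<'E'
from h import *
go(.572,-.037,.22,181.8)
E
```

```text
turn [-0.   0.   5.2] shift [-1.042e+02 -3.950e+02  3.000e-01] rows 8.2
```

>>> arm_command(targets=[0, 0, 1, -5, -20, 0, 1, 0, 0, 2, -16, -60, 0, 1, 0, 0, 3, -27, -103, 0, 1, 0, 0, 4, -38, -146, 0, 1, 0, 0, 5, -50, -190, 0, 1, 0, 0, 5, -62, -235, 0, 1, 0, 0, 5, -74, -280, 0, 1, 0, 0, 5, -85, -322, 0, 1, 0, 0, 5, -95, -360, 0, 1, 0, 0, 5, -101, -385, 0, 1, 0, 0, 5, -104, -395, 0, 1, 0, 0, 5, -104, -395, 0, 1, 0, 0, 5, -104, -395, 0, 1])

```text
time: 4.95
tool_pos: [0.571, -0.0355, 0.2189]
ee_rot: [3.14, -0.003, -3.106]
wrist_force: [0.1, -0.3, -2.8]
width: 0.0279
finger_force: 30.0
```

```bash
python3 - <<'E'
from h import *
s=snap('wrist');o=robot.get_obs();print(o['tool_pos'],np.degrees(o['ee_rot']))
cv2.imwrite('pics/w2.png',s['color'][...,::-1])
t=snap('top')
W=cloud(s);Z=W[...,2]
for x in (.48,.49,.5,.51,.52,.53):
    k=(abs(W[...,0]-x)<.004)&(W[...,1]>-.25)&(W[...,1]<.04);
    w=k&(Z>.13)&(Z<.15);q=W[w][:,1]
    r=k&(Z>.096)&(Z<.104);fl=k&(Z>.085)&(Z<.095)
    print(x,np.round(np.percentile(q,[0,20,80,100]),3) if len(q) else '',np.round(np.median(W[r][:,1]),3), np.round(np.median(W[fl][:,2]),3))
go(.572,-.037,.106,181.8)
E
```

```text
[ 0.571155   -0.03519507  0.21952459] [ 1.79930951e+02 -1.07853183e-01 -1.77921012e+02]
0.48 [-0.205 -0.189 -0.11   0.02 ] -0.091 0.093
0.49 [-0.202 -0.198  0.017  0.02 ] -0.091 0.093
0.5 [-0.202 -0.198  0.017  0.02 ] -0.091 0.093
0.51 [-0.201 -0.197  0.017  0.021] -0.091 0.093
0.52 [-0.201 -0.197  0.017  0.021] -0.091 0.093
0.53 [-0.202 -0.197  0.018  0.021] -0.09 0.093
turn [ 0.  -0.1  0.3] shift [ -0.7  -2.  114.1] rows 2.3
```

View pics/w2.png

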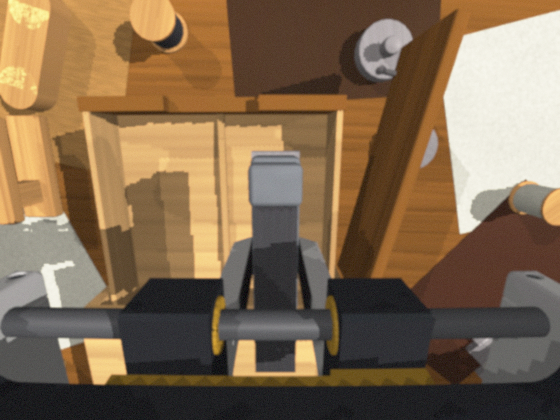

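The view shows the held stapler at (275,250) over the left bay, the rib at x≈220 px and the left wall at x≈335 px. It is clear to lower.

>>> arm_command(targets=[0, 0, 0, 0, -1, 25, 1, 0, 0, 0, 0, -1, 50, 1, 0, 0, 0, 0, -1, 75, 1, 0, 0, 0, 0, -1, 95, 1, 0, 0, 0, 0, -1, 107, 1, 0, 0, 0, 0, -1, 112, 1, 0, 0, 0, 0, -1, 114.5, 1, 0, 0, 0, 0, -1, 114.5, 1, 0, 0, 0, 0, -1, 114.5, 1, 0, 0, 0, 0, -1, 114.5, 0.2, 0, 0, 0, 0, -1, 114.5, 0.2, 0, 0, 0, 0, -1, 114.5, 0.2, 0, 0, 0, 0, -1, 114.5, 0.2])

```text
time: 6.35
tool_pos: [0.5722, -0.0378, 0.1066]
ee_rot: [-3.141, 0.001, -3.107]
wrist_force: [-0.5, 0.4, -0.2]
width: 0.0375
finger_force: 0.0
```

>>> arm_command(targets=[0, 0, 0, 0, 0, -15, 0.2, 0, 0, 0, 0, 0, -45, 0.2, 0, 0, 0, 0, 0, -85, 0.2, 0, 0, 0, 0, 0, -110, -1, 0, 0, 0, 0, 0, -110, -1, 0, 0, 0, 0, 0, -110, -1])

```text
time: 6.95
tool_pos: [0.5722, -0.0378, 0.217]
ee_rot: [-3.141, 0.002, -3.107]
wrist_force: [0.7, 0.6, -1.3]
width: 0.0583
finger_force: 0.0
```

```bash
python3 - <<'E'
from h import *
go(.404,-.3345,.16,162.4)
E
```

```text
turn [ 0.   0.1 19.6] shift [ 178.5 -290.7   56.7] rows 6.9
```

>>> arm_command(targets=[0, 0, 19.6, 178, -291, 57, -1, 0, 0, 19.6, 178, -291, 57, -1, 0, 0, 19.6, 178, -291, 57, -1, 0, 0, 19.6, 178, -291, 57, -1, 0, 0, 19.6, 178, -291, 57, -1, 0, 0, 19.6, 178, -291, 57, -1, 0, 0, 19.6, 178, -291, 57, -1, 0, 0, 19.6, 178, -291, 57, -1, 0, 0, 19.6, 178, -291, 57, -1, 0, 0, 19.6, 178, -291, 57, -1])

```text
time: 7.95
tool_pos: [0.4043, -0.3334, 0.158]
ee_rot: [3.14, -0.001, 2.835]
wrist_force: [-0.0, -0.0, 0.0]
width: 0.094
finger_force: 0.0
```

```bash
python3 - <<'E'
from h import *
s=snap('wrist');o=robot.get_obs();print(o['tool_pos'],np.degrees(o['ee_rot']))
W=cloud(s);Z=W[...,2]
m=(W[...,0]>.32)&(W[...,0]<.49)&(W[...,1]>-.40)&(W[...,1]<-.27)&(Z>.028)&(Z<.045);p=W[m]
print(len(p),cv2.minAreaRect(p[:,:2].astype(np.float32)),np.median(p[:,2]))
s=snap('top');W=cloud(s);Z=W[...,2]
m=(W[...,0]>.48)&(W[...,0]<.645)&(W[...,1]>-.075)&(W[...,1]<.005)&(Z>.115)&(Z<.16);p=W[m]
print('stapler',len(p),cv2.minAreaRect(p[:,:2].astype(np.float32)),np.percentile(p[:,2],[5,50,95]))
go(.404,-.3345,.01,162.4)
E
```

```text
[ 0.40470795 -0.33334142  0.15851209] [ 1.79940787e+02 -3.54233520e-02  1.62498205e+02]
5326 ((0.40695956349372864, -0.33158954977989197), (0.048056647181510925, 0.13983532786369324), 72.60761260986328) 0.03694965372203879
stapler 280 ((0.5730531215667725, -0.03968925029039383), (0.12539778649806976, 0.02692263200879097), 1.919015884399414) [0.12073553 0.13457971 0.14143291]
turn [ 0.  -0.   0.1] shift [  0.5  -1.5 148.8] rows 3.0
```

Both clapper estimates agree to 3 mm, and the stapler lies flat in the left bay. I'll descend and grip the clapper.

>>> arm_command(targets=[0, 0, 0, 0, 0, 40, -1, 0, 0, 0, 0, 0, 80, -1, 0, 0, 0, 0, 0, 115, -1, 0, 0, 0, 0, 0, 135, -1, 0, 0, 0, 0, 0, 148, -1, 0, 0, 0, 0, 0, 148, -1, 0, 0, 0, 0, 0, 148, 1, 0, 0, 0, 0, 0, 148, 1, 0, 0, 0, 0, 0, 148, 1, 0, 0, 0, 0, 0, 148, 1, 0, 0, 0, 0, 0, 148, 1, 0, 0, 0, 0, 0, 148, 1, 0, 0, 0, 0, 0, 148, 1, 0, 0, 0, 0, 0, 148, 1, 0, 0, 0, 0, 0, 148, 1])

```text
time: 9.55
tool_pos: [0.4045, -0.3342, 0.0113]
ee_rot: [3.14, 0.0, 2.834]
wrist_force: [1.3, 3.5, 4.1]
width: 0.0477
finger_force: 30.0
```

>>> arm_command(targets=[0, 0, 0, 0, 0, 0, 1, 0, 0, 0, 0, 0, -20, 1, 0, 0, 0, 0, 0, -50, 1, 0, 0, 0, 0, 0, -90, 1, 0, 0, 0, 0, 0, -130, 1, 0, 0, 0, 0, 0, -170, 1, 0, 0, 0, 0, 0, -208, 1, 0, 0, 0, 0, 0, -208, 1, 0, 0, 0, 0, 0, -208, 1])

```text
time: 10.45
tool_pos: [0.4038, -0.3354, 0.2184]
ee_rot: [-3.14, 0.0, 2.834]
wrist_force: [-0.1, 0.2, -2.8]
width: 0.0482
finger_force: 30.0
```

```bash
python3 - <<'E'
from h import *
go(.575,-.144,.22,181.8)
E
```

```text
turn [ -0.1  -0.  -19.4] shift [-105.1  234.3   -1.9] rows 5.1
```

>>> arm_command(targets=[0, 0, -2, -10, 20, -2, 1, 0, 0, -5, -24, 55, -2, 1, 0, 0, -8, -40, 90, -2, 1, 0, 0, -11, -56, 125, -2, 1, 0, 0, -14, -72, 160, -2, 1, 0, 0, -17, -88, 195, -2, 1, 0, 0, -19.4, -99, 220, -2, 1, 0, 0, -19.4, -105, 234, -2, 1, 0, 0, -19.4, -105, 234, -2, 1, 0, 0, -19.4, -105, 234, -2, 1, 0, 0, -19.4, -105, 234, -2, 1])

```text
time: 11.55
tool_pos: [0.574, -0.1447, 0.2204]
ee_rot: [-3.141, -0.001, -3.113]
wrist_force: [0.9, 0.1, -2.2]
width: 0.048
finger_force: 30.0
```

```bash
python3 - <<'E'
from h import *
go(.575,-.144,.1045,181.8)
E
```

```text
turn [-0.  -0.1 -0.1] shift [ -1.1   0.8 115.9] rows 2.3
```

>>> arm_command(targets=[0, 0, 0, 0, 1, 25, 1, 0, 0, 0, 0, 1, 50, 1, 0, 0, 0, 0, 1, 75, 1, 0, 0, 0, 0, 1, 95, 1, 0, 0, 0, 0, 1, 107, 1, 0, 0, 0, 0, 1, 113, 1, 0, 0, 0, 0, 1, 116, 1, 0, 0, 0, 0, 1, 116, 1, 0, 0, 0, 0, 1, 116, 1, 0, 0, 0, 0, 1, 116, -0.23, 0, 0, 0, 0, 1, 116, -0.23, 0, 0, 0, 0, 1, 116, -0.23, 0, 0, 0, 0, 1, 116, -0.23])

```text
time: 12.85
tool_pos: [0.5753, -0.1425, 0.1055]
ee_rot: [-3.141, 0.001, -3.11]
wrist_force: [-0.2, -1.0, 0.4]
width: 0.058
finger_force: 0.0
```

>>> arm_command(targets=[0, 0, 0, 0, 0, -15, -0.23, 0, 0, 0, 0, 0, -45, -0.23, 0, 0, 0, 0, 0, -85, -0.23, 0, 0, 0, 0, 0, -115, 1, 0, 0, 0, 0, 0, -115, 1, 0, 0, 0, 0, 0, -115, 1])

```text
time: 13.45
tool_pos: [0.5754, -0.1426, 0.2216]
ee_rot: [-3.141, 0.003, -3.11]
wrist_force: [0.6, 0.4, -0.7]
width: 0.0374
finger_force: 0.0
```

```bash
python3 - <<'E'
from h import *
go(.43,-.095,.22,181.8)
E
```

```text
turn [-0.1  0.2 -0. ] shift [143.9  52.1   1.1] rows 3.1
```

>>> arm_command(targets=[0, 0, 0, 40, 15, 0, 1, 0, 0, 0, 90, 33, 0, 1, 0, 0, 0, 130, 46, 0, 1, 0, 0, 0, 145, 52, 0, 1, 0, 0, 0, 145, 52, 0, 1, 0, 0, 0, 145, 52, 40, 1, 0, 0, 0, 145, 52, 80, 1, 0, 0, 0, 145, 52, 109, 1, 0, 0, 0, 145, 52, 109, 1, 0, 0, 0, 145, 52, 109, 1])

```text
time: 14.45
tool_pos: [0.4285, -0.0951, 0.1104]
ee_rot: [3.141, -0.002, -3.11]
wrist_force: [-0.2, -0.5, 0.6]
width: 0.0004
finger_force: 0.0
```

```bash
python3 - <<'E'
from h import *
s=snap('top');W=cloud(s);Z=W[...,2]
cv2.imwrite('pics/t2.png',cv2.resize(s['color'][170:300,200:330,::-1],(560,560)))
for n,a,b in(('stapler',-.075,.005),('clapper',-.19,-.1)):
    m=(W[...,0]>.48)&(W[...,0]<.645)&(W[...,1]>a)&(W[...,1]<b)&(Z>.115)&(Z<.16);p=W[m]
    print(n,len(p),cv2.minAreaRect(p[:,:2].astype(np.float32)),np.percentile(p[:,2],[5,50,95]))
go(.645,-.089,.112,181.8)
E
```

```text
stapler 226 ((0.5805623531341553, -0.04024484008550644), (0.10908467322587967, 0.025291502475738525), 1.865297794342041) [0.12002099 0.13437284 0.14128923]
clapper 482 ((0.5740696787834167, -0.14367812871932983), (0.13715879619121552, 0.046800628304481506), 0.6843435168266296) [0.12082627 0.1267256  0.13248801]
turn [-0.   0.1 -0. ] shift [-2.157e+02 -3.000e-01  1.000e-01] rows 4.3
```

View pics/t2.png

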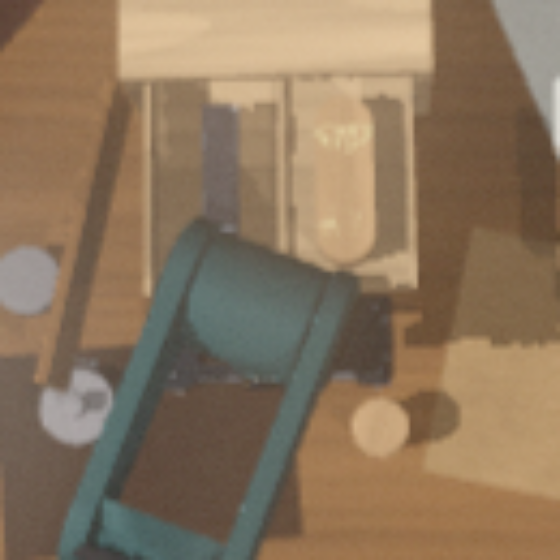

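The picture shows the stapler at (222,160) in the left bay and the clapper at (345,180) in the right one, both flat. I'll push the drawer gently.

>>> arm_command(targets=[0, 0, 0, -12, 0, 0, 1, 0, 0, 0, -22, 0, 0, 1, 0, 0, 0, -27, 0, 0, 1, 0, 0, 0, -32, 0, 0, 1, 0, 0, 0, -38, 0, 0, 1, 0, 0, 0, -46, 0, 0, 1, 0, 0, 0, -55, 0, 0, 1, 0, 0, 0, -65, 0, 0, 1, 0, 0, 0, -75, 0, 0, 1, 0, 0, 0, -86, 0, 0, 1, 0, 0, 0, -97, 0, 0, 1, 0, 0, 0, -108, 0, 0, 1, 0, 0, 0, -119, 0, 0, 1, 0, 0, 0, -130, 0, 0, 1, 0, 0, 0, -141, 0, 0, 1, 0, 0, 0, -152, 0, 0, 1, 0, 0, 0, -162, 0, 0, 1, 0, 0, 0, -172, 0, 0, 1, 0, 0, 0, -180, 0, 0, 1, 0, 0, 0, -186, 0, 0, 1])

```text
time: 16.5
tool_pos: [0.6151, -0.0893, 0.1108]
ee_rot: [-3.141, 0.0, -3.11]
wrist_force: [-0.8, 0.4, 0.7]
width: 0.0001
finger_force: 0.6
```

>>> arm_command(targets=[0, 0, 0, -6, 0, 0, 1, 0, 0, 0, -12, 0, 0, 1, 0, 0, 0, -18, 0, 0, 1, 0, 0, 0, -23, 0, 0, 1, 0, 0, 0, -27, 0, 0, 1, 0, 0, 0, -30, 0, 0, 1, 0, 0, 0, -32, 0, 0, 1, 0, 0, 0, -32, 0, 0, 1, 0, 0, 0, -32, 0, 0, 1])

```text
time: 17.4
tool_pos: [0.6461, -0.0883, 0.111]
ee_rot: [-3.142, -0.0, -3.11]
wrist_force: [-2.0, -0.0, -0.5]
width: 0.0004
finger_force: 1.0
```

>>> arm_command(targets=[0, 0, 0, -1, 0, 0, 1, 0, 0, 0, -2, 0, 0, 1, 0, 0, 0, -2, 0, 0, 1, 0, 0, 0, -2, 0, 0, 1])

```text
time: 17.8
tool_pos: [0.646, -0.0882, 0.111]
ee_rot: [3.141, -0.005, -3.111]
wrist_force: [-8.5, 0.5, 2.5]
width: 0.0002
finger_force: 4.3
```

>>> arm_command(targets=[0, 0, 0, -1, 0, 0, 1, 0, 0, 0, -2, 0, 0, 1, 0, 0, 0, -2, 0, 0, 1, 0, 0, 0, -2, 0, 0, 1])

```text
time: 18.2
tool_pos: [0.6457, -0.0883, 0.111]
ee_rot: [3.141, -0.01, -3.111]
wrist_force: [-15.5, 0.9, 4.9]
width: 0.0002
finger_force: 7.3
```

The drawer is firmly home (15 N at the stop). I'll back off, rise and plan the door sweep.

>>> arm_command(targets=[0, 0, 0, 20, 0, 0, 1, 0, 0, 0, 55, 0, 0, 1, 0, 0, 0, 55, 0, -40, 1, 0, 0, 0, 55, 0, -80, 1, 0, 0, 0, 55, 0, -115, 1, 0, 0, 0, 55, 0, -115, 1, 0, 0, 0, 55, 0, -115, 1])

```text
time: 18.9
tool_pos: [0.5964, -0.09, 0.2277]
ee_rot: [-3.141, 0.005, -3.11]
wrist_force: [-0.6, 0.3, -0.7]
width: 0.0006
finger_force: 0.0
```

```bash
python3 - <<'E'
from h import *
s=snap('top');W=cloud(s);Z=W[...,2]
m=(W[...,0]>.36)&(W[...,0]<.645)&(W[...,1]>.046)&(W[...,1]<.15)&(Z>.15)&(Z<.17);p=W[m]
r=cv2.minAreaRect(p[:,:2].astype(np.float32));print(r)
m=(W[...,0]>.44)&(W[...,0]<.64)&(W[...,1]>-.2)&(W[...,1]<.02)&(Z>.08)&(Z<.15);print('drawer pts',m.sum())
H=np.array([.648,.041]);psi=np.radians(1.8)
rot=lambda a:np.array([[np.cos(a),-np.sin(a)],[np.sin(a),np.cos(a)]])
cur=None
path=[]
for th in np.r_[1.95,np.arange(1.85,-.01,-.0925)]:
    R=rot(psi-th);u=R@[0,-1];n=R@[-1,0];l=rot(psi).T@n
    off=.014+abs(l[0])*.008+abs(l[1])*.0125+(.015 if th>1.9 else 0)
    q=H+.205*u+off*n;path.append((th,q))
go(*path[0][1],.23,181.8)
p0=path[0][1]; tx=np.array([np.cos(np.pi+psi),np.sin(np.pi+psi)]);ty=np.array([tx[1],-tx[0]])
for th,q in path:print(round(th,2),np.round(q,3),np.round([(q-p0)@tx*1000,(q-p0)@ty*1000]))
E
```

```text
((0.5216153860092163, 0.07236140221357346), (0.013803145848214626, 0.24646008014678955), 79.64667510986328)
drawer pts 0
turn [ 0.  0. -0.] shift [117.8 245.4  -4.5] rows 5.4
1.95 [0.47  0.152] [0. 0.]
1.85 [0.456 0.119] [ 15. -33.]
1.76 [0.45 0.1 ] [ 22. -51.]
1.66 [0.445 0.081] [ 27. -70.]
1.57 [0.442 0.061] [ 31. -90.]
1.48 [0.441 0.043] [  32. -108.]
1.39 [0.442 0.024] [  32. -126.]
1.3 [0.444 0.006] [  31. -145.]
1.2 [ 0.448 -0.012] [  27. -164.]
1.11 [ 0.454 -0.031] [  22. -182.]
1.02 [ 0.461 -0.048] [  15. -200.]
0.92 [ 0.47  -0.065] [   7. -217.]
0.83 [ 0.481 -0.081] [  -3. -233.]
0.74 [ 0.493 -0.096] [ -15. -249.]
0.65 [ 0.507 -0.11 ] [ -28. -263.]
0.55 [ 0.522 -0.123] [ -43. -276.]
0.46 [ 0.538 -0.134] [ -59. -288.]
0.37 [ 0.555 -0.144] [ -76. -298.]
0.28 [ 0.574 -0.152] [ -94. -307.]
0.18 [ 0.593 -0.158] [-113. -313.]
0.09 [ 0.612 -0.162] [-132. -318.]
-0.0 [ 0.632 -0.165] [-152. -321.]
```

>>> arm_command(targets=[0, 0, 0, 20, 40, -4, 1, 0, 0, 0, 40, 85, -4, 1, 0, 0, 0, 62, 130, -4, 1, 0, 0, 0, 84, 175, -4, 1, 0, 0, 0, 105, 220, -4, 1, 0, 0, 0, 118, 245, -4, 1, 0, 0, 0, 118, 245, -4, 1, 0, 0, 0, 118, 245, -4, 1, 0, 0, 0, 118, 245, 40, 1, 0, 0, 0, 118, 245, 80, 1, 0, 0, 0, 118, 245, 116, 1, 0, 0, 0, 118, 245, 116, 1, 0, 0, 0, 118, 245, 116, 1])

```text
time: 20.25
tool_pos: [0.47, 0.1502, 0.1095]
ee_rot: [-3.141, -0.002, -3.112]
wrist_force: [0.3, -0.3, 0.4]
width: 0.0003
finger_force: 0.0
```

>>> arm_command(targets=[0, 0, 0, 8, -16, 0, 1, 0, 0, 0, 15, -32, 0, 1, 0, 0, 0, 22, -50, 0, 1, 0, 0, 0, 27, -69, 0, 1, 0, 0, 0, 31, -88, 0, 1, 0, 0, 0, 32, -107, 0, 1, 0, 0, 0, 32, -125, 0, 1, 0, 0, 0, 31, -144, 0, 1, 0, 0, 0, 27, -163, 0, 1, 0, 0, 0, 22, -181, 0, 1, 0, 0, 0, 15, -199, 0, 1, 0, 0, 0, 7, -216, 0, 1, 0, 0, 0, -3, -232, 0, 1, 0, 0, 0, -15, -248, 0, 1, 0, 0, 0, -28, -262, 0, 1, 0, 0, 0, -43, -275, 0, 1, 0, 0, 0, -59, -287, 0, 1, 0, 0, 0, -76, -297, 0, 1, 0, 0, 0, -94, -306, 0, 1, 0, 0, 0, -108, -311, 0, 1])

```text
time: 22.25
tool_pos: [0.5896, -0.1579, 0.1118]
ee_rot: [-3.14, 0.003, -3.111]
wrist_force: [0.1, -0.8, 1.7]
width: 0.0002
finger_force: 0.2
```

```bash
python3 - <<'E'
from h import *
s=snap('top');b=snap('side')
cv2.imwrite('pics/t3.png',np.hstack([cv2.resize(s['color'][110:300,190:320,::-1],(390,570)),cv2.resize(b['color'][160:320,150:270,::-1],(400,570))]))
go(.632,-.165,.11,181.8)
E
```

```text
turn [-0.1  0.2 -0.1] shift [-42.   -8.6   1.5] rows 0.9
```

View pics/t3.png

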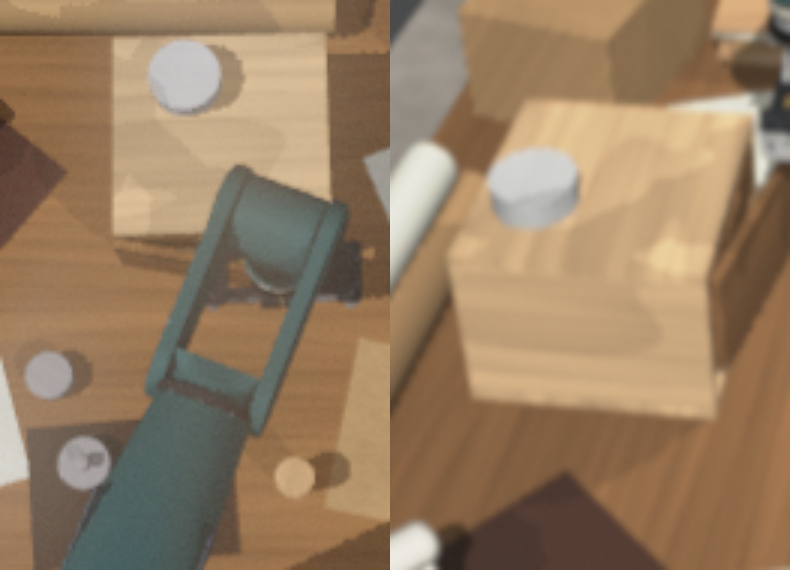

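The door at (150,250) is nearly shut and follows the finger. Now I'll press it home.

>>> arm_command(targets=[0, 0, 0, -10, -3, 0, 1, 0, 0, 0, -20, -5, 0, 1, 0, 0, 0, -28, -7, 0, 1, 0, 0, 0, -34, -8, 0, 1, 0, 0, 0, -38, -8, 0, 1, 0, 0, 0, -41, -8, 0, 1, 0, 0, 0, -43, -8, 0, 1, 0, 0, 0, -45, -8, 0, 1, 0, 0, 0, -45, -8, 0, 1, 0, 0, 0, -45, -8, 0, 1])

```text
time: 23.35
tool_pos: [0.6305, -0.1635, 0.1102]
ee_rot: [-3.14, -0.005, -3.111]
wrist_force: [-6.1, -1.6, 2.3]
width: 0.0003
finger_force: 2.8
```

>>> arm_command(targets=[0, 0, 0, -2, 0, 0, 1, 0, 0, 0, -4, 0, 0, 1, 0, 0, 0, -5, 0, 0, 1, 0, 0, 0, -5, 0, 0, 1, 0, 0, 0, -5, 0, 0, 1])

```text
time: 23.85
tool_pos: [0.6348, -0.1631, 0.1102]
ee_rot: [-3.141, -0.007, -3.111]
wrist_force: [-8.6, -1.4, 3.7]
width: 0.0008
finger_force: 5.0
```

>>> arm_command(targets=[0, 0, 0, -2, 0, 0, 1, 0, 0, 0, -4, 0, 0, 1, 0, 0, 0, -4, 0, 0, 1, 0, 0, 0, -4, 0, 0, 1])

```text
time: 24.25
tool_pos: [0.6345, -0.163, 0.1102]
ee_rot: [3.141, -0.017, -3.112]
wrist_force: [-22.0, -1.0, 9.5]
width: 0.0001
finger_force: 10.9
```

The stop is firm, so the door is seated. I'll back off and check.

>>> arm_command(targets=[0, 0, 0, 10, 0, 0, 1, 0, 0, 0, 40, 0, 0, 1, 0, 0, 0, 80, 0, 0, 1, 0, 0, 0, 80, 0, -40, 1, 0, 0, 0, 80, 0, -80, 1, 0, 0, 0, 120, 0, -110, 1, 0, 0, 0, 160, 0, -110, 1, 0, 0, 0, 200, 0, -110, 1, 0, 0, 0, 240, 0, -110, 1, 0, 0, 0, 240, 0, -110, 1, 0, 0, 0, 240, 0, -110, 1])

```text
time: 25.35
tool_pos: [0.4023, -0.1699, 0.2206]
ee_rot: [-3.141, 0.003, -3.111]
wrist_force: [0.4, -0.3, 1.1]
width: -0.0001
finger_force: 0.0
```

```bash
python3 - <<'E'
from h import *
s=snap('top');W=cloud(s);Z=W[...,2]
for y in (-.2,-.16,-.12,-.08,-.04,0,.03):
    k=(abs(W[...,1]-y)<.006)&(Z>.145)&(Z<.17)&(W[...,0]>.55)&(W[...,0]<.75);print(y,np.round(W[k][:,0].min(),4))
E
```

```text
-0.2 0.6435
-0.16 0.6422
-0.12 0.6409
-0.08 0.639
-0.04 0.6367
0 0.6354
0.03 0.6355
```

```bash
python3 -c "
from bench import robot
print(robot.close_job())"
```

```text
the job is handed in; nothing more can be done
None
```

The job is handed in after about 25 s, with no verdict reported: the block and stapler lie flat in separate bays (last seen just before the drawer was closed), the drawer is pushed home to its stop, the door is shut and lies parallel to the cabinet front, and the robot is clear of everything.

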